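# Reset the tripped fume extractor and switch it back on

### The arm

A 6-joint arm with a two-finger parallel gripper is mounted at the origin on the work surface. World frame = base frame: x ahead of the robot, y to its left, z up, the work surface at z = 0. Lengths are in mm, angles in degrees, forces in N, time in s.
With the tool pointing down it reaches from about 350 to 850 mm from the base axis. Payload 8.1 kg.
Tool frame: the origin (TCP) lies at the very end of the fingers, on their centre line; the grasp point (between the pads) lies 19 mm behind it; z points along the fingers, y is the direction in which the jaws open and shut (so a half turn about z gives the same grasp; the last joint's range is limited). The gripper opens to 85 mm and grips with 20 to 120 N. Pads are 22 mm wide; open, the fingers measure 114 mm over their backs; the gripper's body (76 mm by 85 mm) begins 54 mm behind the grasp point. The pads swing forward as they close: fully open they stand 13 mm farther back than shut.
Start: joints at [63.346, 7.471, 85.268, -0, 87.261, -4.893], TCP at [222.42, 557.256, 231.292] pointing down, gripper open.
Joint ranges: [-169.43, 169.43], [-51.17, 129.36], [1.28, 143.12], [-76.62, 256.62], [0, 156.53], [-152.29, 152.29]. Speed limits (degrees/s): [136.94, 136.94, 159.86, 180, 180, 180].

### API

Orientations are given as [roll, pitch, yaw] about the fixed x, y, z axes, in that order (R = Rz(yaw) Ry(pitch) Rx(roll)).
In Python, from bench import sensors, viewer, job gives the robot as it stands.
- The arm moves only by the shell command python3 -m pendant 'ROWS' [FORCE]. ROWS is JSON, one flat list of numbers, 5 for each row, row after row: the shift along the world's x, y, z in mm, then the turn about the world's z in rad, then the finger opening in mm, from 0 to 85.4. In form: [x, y, z, twist, hand, x, y, z, twist, hand, ...]. A call has 1 to 12 rows; each row shifts and turns the pose as measured when the row begins; what a row does not reach is not made up. A row lasts 1/12 s, in which the tool goes at most 41.7 mm and 7.16 degrees, less where a joint would pass 70% of its speed; a pose out of reach is approached as far as the arm can. A call with a gripper value outside its range is refused whole. The fingers move at their own pace and stop on an object; FORCE is the grip in N (left out, the last holds). Time passes only in rows, so rows that do not move let the fingers close. It gives the time, the measured TCP pose, the force and the opening at its end, in the units of the state.
- sensors.sense(): the state, without advancing time (a new reading comes with each control period).
- viewer.snapshot(name): name is "side" or "top" or "wrist"; returns a dict with "frame" (400x640x3 uint8, blue, green, red), "z_map" (400x640 float32, mm along the optical axis (not along the pixel's ray), 0 where there is no reading), "fx", "fy", "cx", "cy" (pixels), "view" (4x4, takes a point from world to camera coordinates). Camera axes: x right, y down, z forward; pixel columns grow to the right and rows downward; lengths in mm; the calibration is good to about 2 mm. A picture is of the moment at which its call begins.
- job.hand_in(): hands the job in, once; it reports no verdict.
The state is a dict: "time": time; "joint_pos": joint angles; "qd": joint speeds; "joint_efforts": joint torques, N m; "tool_pos": TCP position; "tcp_rot": TCP orientation; "ft_force": force on the tool from outside, world axes, zero at the start; "wrist_torque": the same for the moment, N m; "finger_gap": finger opening in mm.
Only numpy, scipy, OpenCV 4.12 (cv2) and the standard library are available. Lean on these libraries where they do the work, as an engineer would, in place of code of your own. Each camera call takes 0.05 s, during which the arm holds its last target.

### The job

The welding booth's fume extractor has tripped. On the radio handset lying on the bench, reach a fingertip into the square well and press the key sunk in it right down, keep it down for at least one second and let it come up again; then push the lever on the switch box all the way over to its other stop and let go. Leave the key in the round well unpressed, and leave the handset and everything else lying where it is: nothing is to be picked up, tipped or pushed about.

Things in the scene. Friction and masses are not known exactly. Their poses are not given: they have to be found in the camera images.
- square_well (a point): Middle of the top face of the square key at rest (bare aluminium, 26 x 26 mm), in the square well 45 mm along +x from the handset's middle; fixed to the handset, axes as the handset's. 26 mm above the bench. The well is 40 x 40 mm with sides parallel to the handset's x and y; its rim is 22 mm above this point, 48 mm above the bench; its floor is 10 mm below this point.
- round_well (a point): The same for the round well, which is to be left alone: middle of the top face of its round key (26 mm across) at rest, 45 mm along -x from the handset's middle; well 42 mm across and 32 mm deep. Axes as the handset's.
- handset: Loose grey plastic block, 170 mm long (x), 72 mm wide (y), 48 mm high, about 0.7 kg, lying flat at any yaw with two wells open upward, a square and a round one; origin at the centre of its underside, x along its length towards the square well, z up.
- square_key (a joint): Travel of the square key, m: 0 up at rest, 0.005 pressed right down. Spring return: 1.5 N to start it, 4.5 N at the bottom, where it meets a hard stop.
- round_key (a joint): Travel of the round key, m: 0 up; to stay up. Same spring.
- switch_box: Grey box bolted to the bench, 130 mm (x) by 110 mm (y) by 60 mm high; origin at the centre of its underside, z up. On top, a 70 x 50 mm block 25 mm high with a hinge barrel (top 95 mm above the bench) carries the lever. Pivot: an axis along the box's y, on its z axis, 82 mm above the bench. The lever starts leaning to the box's -x, roughly the robot's side; push it to +x.
- lever_tip (a point): Centre of the lever's black ball (26 mm across), which moves with the lever; the lever is a round steel rod 10 mm thick and the ball's centre is 80 mm from the pivot. Axes turn with the lever.
- lever (a joint): Lever angle, rad: 0 leaning 0.5 rad from upright to the box's -x, 0.5 upright, 1.0 leaning 0.5 rad to the box's +x, at the other stop. It starts within 0.2 of the first stop, stays where it is left and takes about 1 N at the ball to move.
- coupling: Loose bystander: dark steel pipe coupling, ring 60 mm across, 45 mm high; origin at the centre of its underside.
- coupon: Loose bystander: dark steel plate 100 x 50 x 8 mm, lying flat; origin at the centre of its underside.
- firebrick: Loose bystander: reddish brick block 64 x 64 x 32 mm; origin at the centre of its underside.
- paste_tin: Loose bystander: closed tin 70 mm across, 70 mm high; origin at the centre of its underside.
- hammer: Loose bystander: hammer 260 mm long lying along its x, 26 mm thick, head 60 mm wide at the +x end; origin at bench height under its middle.
- wire_brush: Loose bystander: wire brush 200 mm long lying along its x; origin at bench height under its middle.
- pipe_offcut: Loose bystander: steel bar offcut 48 mm across, standing 80 mm high; origin at the centre of its underside.
Things that resemble listed ones, but are neither listed nor needed, are in the scene too. What is meant by the handset is not blue, and is the smaller of those in its own colour.

How it is judged (in metres and radians):
On the way, in this order (a step that is already met when the one before it is completed fails the run):
1. the square key is pressed right down by the fingers and kept down for a second (value of joint square_key above 0.004 m and contact force between the fingers and handset above 0.5 N), for 0.9 s.
2. the square key is let up again, the lever not yet over (value of joint square_key below 0.0015 m and value of joint lever below 0.7 rad), for 0.1 s.
3. the lever is pushed over to its other stop (value of joint lever above 0.88 rad), for 0.2 s.
At the end, for the whole second after the job is handed in: The lever is within 0.12 rad of its other stop, both keys are up (within 1.5 mm), the handset lies flat and still within 20 mm of where it was, and each bystander is within 20 mm of where it was (value of joint lever above 0.88 rad and value of joint each of square_key, round_key below 0.0015 m and distance of each of handset, coupling, coupon, firebrick, paste_tin, hammer, wire_brush, pipe_offcut from where it was at the start of the episode below 0.02 m and angle between handset's own z axis and vertical below 0.1 rad and linear speed of handset below 0.02 m/s); the robot touches nothing.
It fails at once if the key in the round well is pressed (more than 2.5 mm) (value of joint round_key above 0.0025 m).
It fails at once if the handset is lifted by more than 10 mm, tipped by more than 0.2 rad or shifted by more than 25 mm (height (world z) of handset above 0.01 m or angle between handset's own z axis and vertical above 0.2 rad or distance of handset from where it was at the start of the episode above 0.025 m).
It fails at once if a bystander is picked up, knocked over or shifted by more than 25 mm (distance of any of coupling, coupon, firebrick, paste_tin, hammer, wire_brush, pipe_offcut from where it was at the start of the episode above 0.025 m).
It also fails if it takes over 45 s, if anything falls off the work surface, if the arm or the gripper's body presses on something with over 40 N, if the wrist force passes 120 N, or if a joint passes its speed limit or range.

## Working session

There is one attempt and no reset: what is moved stays moved. The work goes in short steps, Python scripts to look and compute and a shell command to move; the robot and the scene stay as the last step left them, time stands still between calls to the robot, and variables do not carry over. Pictures are saved under pics/ and viewed, and the job is handed in when it is done.

```bash
mkdir -p pics; ls
python3 - <<'E'
from bench import sensors, viewer
import cv2,numpy as np
print(sensors.sense())
for n in("top","side","wrist"):
    s=viewer.snapshot(n); cv2.imwrite(f"pics/{n}0.png",s["frame"]); np.savez(f"{n}0.npz",**s)
    print(n,s["fx"],s["cx"],s["cy"],np.round(s["view"],3).tolist())
E
```

```text
pics
{'time': 0.0, 'joint_pos': array([ 6.33479707e+01,  7.51654053e+00,  8.53303439e+01, -7.57498563e-04,
        8.72622069e+01, -4.89393779e+00]), 'qd': array([ 0.03709994,  0.0469325 , -0.05504218, -0.00682578,  0.10023356,
       -0.01686339]), 'joint_efforts': array([ 1.14999068e-03, -5.69429862e+01, -5.00525057e+01, -3.20188728e-04,
        1.54939236e-02,  1.28139436e-04]), 'tool_pos': array([222.15151162, 556.75146635, 230.21930759]), 'tcp_rot': array([-1.79891242e+02, -8.55293246e-03,  1.58241937e+02]), 'ft_force': array([-0.2999232 ,  0.57093157, -0.54922526]), 'wrist_torque': array([ 0.0247303 ,  0.02780775, -0.01111372]), 'finger_gap': 85.70026390606522}
top 393.3951469874257 319.45841652935036 203.0930787246001 [[0.013, -1.0, 0.001, 11.561], [-0.99, -0.013, -0.137, 537.857], [0.137, 0.001, -0.991, 1116.711], [0.0, 0.0, 0.0, 1.0]]
side 390.4904961788344 319.44878846476877 196.91997626429526 [[0.98, -0.2, 0.011, -514.996], [-0.093, -0.505, -0.858, 139.913], [0.177, 0.839, -0.514, 1221.012], [0.0, 0.0, 0.0, 1.0]]
wrist 355.6476257342447 321.3723012465968 198.62699947026582 [[0.371, 0.929, -0.001, -598.784], [0.881, -0.351, 0.318, -41.952], [0.295, -0.119, -0.948, 381.755], [0.0, 0.0, 0.0, 1.0]]
```

View pics/top0.png

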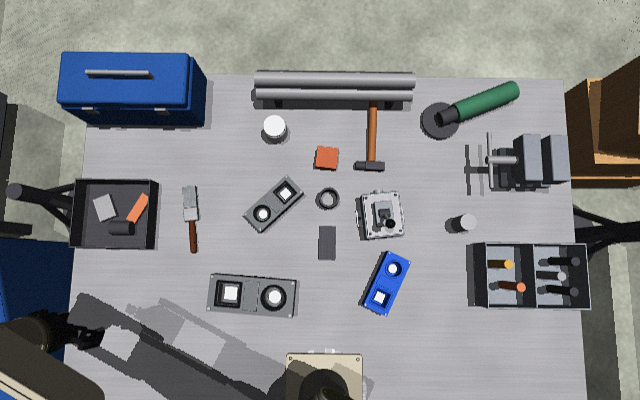

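View pics/side0.png

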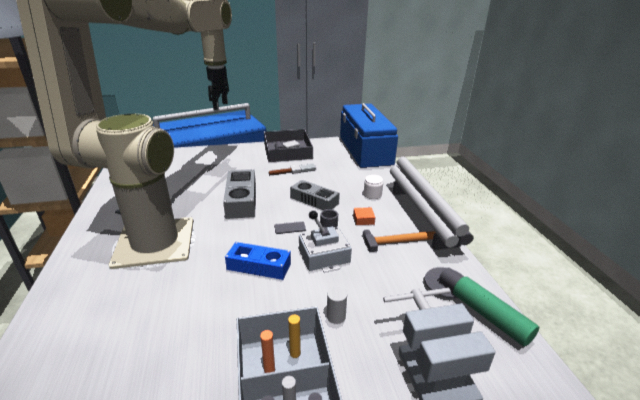

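View pics/wrist0.png

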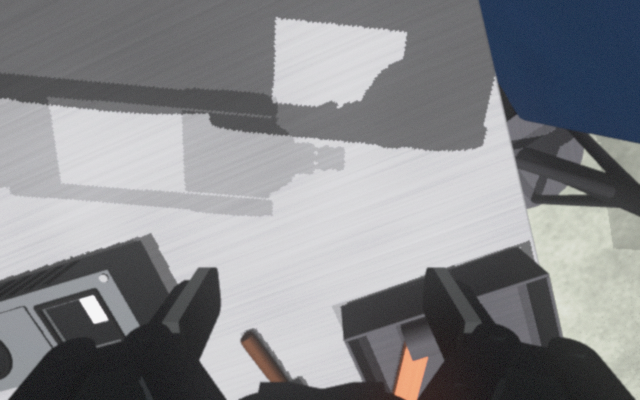

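Top view candidates for the handset:
- Grey block at (273,204)
- Larger grey block at (253,295)
- Blue block at (386,283)

The description rules out blue and asks for the smaller grey, so I choose (273,204). Its square well looks to be at about (286,191) and the round one at about (262,214). The switch box is at (381,215) with its ball at about (389,224). Next I check with a crop and measurements.

```bash
cat > h.py <<'E'
import numpy as np,cv2
def load(n): return dict(np.load(n))
def cloud(s):
    z=s["z_map"].astype(float); v,u=np.mgrid[0:400,0:640]
    P=np.stack([(u-s["cx"])/s["fx"]*z,(v-s["cy"])/s["fy"]*z,z],-1)
    V=s["view"]; return (P-V[:3,3])@V[:3,:3]
def proj(s,p):
    c=s["view"][:3,:3]@np.array(p,float)+s["view"][:3,3]
    return s["fx"]*c[0]/c[2]+s["cx"],s["fy"]*c[1]/c[2]+s["cy"]
E
python3 - <<'E'
from h import *
s=load("top0.npz"); W=cloud(s); f=s["frame"]
cv2.imwrite("pics/crop1.png",cv2.resize(f[165:250,235:425],None,fx=4.2,fy=4.2,interpolation=cv2.INTER_CUBIC))
print("bench z",np.median(W[230:240,200:240,2]))
for nm,(a,b,c,d),lo,hi in(("handset",(170,240,240,308),35,60),("big",(265,325,200,305),30,70),("boxtop",(180,245,350,410),52,68),("box block",(180,245,350,410),78,100),("ball",(180,245,350,410),110,200)):
    R=W[a:b,c:d]; m=(R[...,2]>lo)&(R[...,2]<hi); p=R[m]
    if len(p)<3: print(nm,len(p));continue
    r=cv2.minAreaRect(p[:,:2].astype(np.float32)); print(nm,len(p),np.round(r,1) if 0 else r,"z",np.percentile(p[:,2],[5,50,95]).round(1),"mean",p.mean(0).round(1))
for q in((286,191),(287,193),(262,214),(389,224)): print(q,W[q[1],q[0]].round(1))
E
```

```text
bench z -1.0908590154931168
handset 1146 ((534.7723999023438, 153.23509216308594), (73.81588745117188, 170.09133911132812), 44.09720230102539) z [42.4 47.3 51.1] mean [533.4 153.9  47.1]
big 2734 ((272.4058532714844, 206.119140625), (238.11129760742188, 102.43965911865234), 85.87364959716797) z [34.8 65.9 69.4] mean [272.1 207.1  61.6]
boxtop 1159 ((504.5603942871094, -162.42791748046875), (129.2516326904297, 109.61660766601562), 6.66519832611084) z [53.7 58.5 62.5] mean [ 502.7 -160.1   58.4]
box block 366 ((504.8511047363281, -162.20343017578125), (69.91941833496094, 49.51606369018555), 6.540307998657227) z [80.4 84.8 94.1] mean [ 508.1 -159.2   85.8]
ball 90 ((475.83331298828125, -165.47317504882812), (20.749500274658203, 35.9708137512207), 88.70030212402344) z [119.8 161.5 166.1] mean [ 472.  -164.7  155.9]
(286, 191) [574.5 118.9  24.2]
(287, 193) [568.3 115.7  25.4]
(262, 214) [504.7 188.1  23.9]
(389, 224) [ 467.7 -161.8  165.4]
```

View pics/crop1.png

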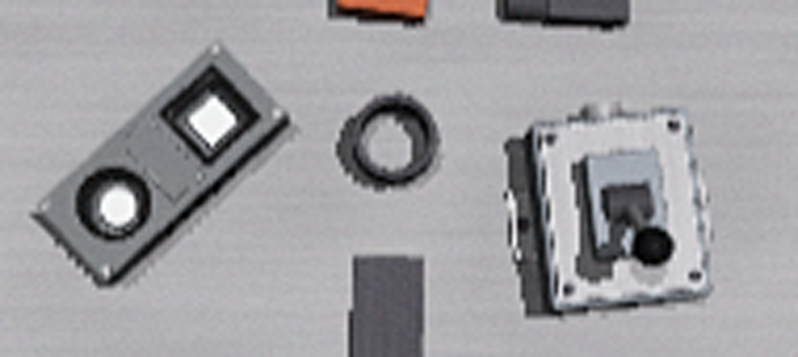

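The crop shows the small grey block with a square well at upper right (crop 210,115) and a round well at (115,205). Its top face measures 170 x 74 mm at z 47, which matches the handset, while the other grey block is 238 mm long. The lever's ball is at crop (652,245). Now I refine the well, ball and yaw.

Run:
```python
from h import *
s=load("top0.npz"); W=cloud(s); f=s["frame"]
g=f.min(2)
def ray(s,u,v,z):
    V=s["view"];R=V[:3,:3];o=-R.T@V[:3,3];d=R.T@np.array([(u-s["cx"])/s["fx"],(v-s["cy"])/s["fy"],1]);return o+d*(z-o[2])/d[2]
for nm,(a,b,c,d) in(("sq",(178,206,273,300)),("rd",(203,226,250,275))):
    R=W[a:b,c:d]; m=(R[...,2]>18)&(R[...,2]<31)&(g[a:b,c:d]>180)
    n,l,st,ce=cv2.connectedComponentsWithStats(m.astype(np.uint8)); k=1+st[1:,4].argmax()
    print(nm,st[k],ray(s,ce[k][0]+c,ce[k][1]+a,26).round(1), R[l==k].mean(0).round(1),cv2.minAreaRect(R[l==k][:,:2].astype(np.float32)))
# handset rim rect tightened
R=W[170:240,240:308]; m=(R[...,2]>40)&(R[...,2]<56); ys,xs=np.nonzero(m)
P=np.array([ray(s,x+240,y+170,48)[:2] for x,y in zip(xs,ys)],np.float32); print(cv2.minAreaRect(P))
R=W[180:245,350:410]; m=(R[...,2]>140); print("ball px",m.sum(),R[m].mean(0).round(1),R[m].min(0).round(1),R[m].max(0).round(1))
# side view check
t=load("side0.npz"); T=cloud(t)
for p in((566.1,120.9,26),(534.8,153.2,48),(470,-165,153),(504.6,-162.3,60)): print(p,np.round(proj(t,p),1),np.round(proj(s,p),1))
```

```text
sq [ 7 11 11 11 70] [566.4 121.3  26. ] [566.6 121.4  24.8] ((566.923095703125, 121.61042785644531), (25.064453125, 23.460786819458008), 45.21653747558594)
rd [ 9  7  8  9 54] [504.5 185.9  26. ] [504.6 186.1  25.2] ((504.4047546386719, 186.1545867919922), (22.65778923034668, 22.449914932250977), 62.769805908203125)
((534.6251220703125, 152.8280029296875), (73.4537124633789, 169.6899871826172), 43.916534423828125)
ball px 88 [ 456.8 -140.1  300.6] [ 379.1 -175.9  152.2] [ 481.6   18.  1180. ]
(566.1, 120.9, 26) [323.8 198. ] [285.2 193.7]
(534.8, 153.2, 48) [313.6 189.1] [273.2 202.9]
(470, -165, 153) [312.3 214.2] [389.4 223.5]
(504.6, -162.3, 60) [323.7 239.1] [382.5 214.3]
```

```bash
python3 -m pendant '[24,-31,0,-0.035,0,24,-31,0,-0.035,0,24,-31,0,-0.035,0,24,-31,0,-0.035,0,24,-31,0,-0.035,0,24,-31,0,-0.035,0,24,-31,0,-0.035,0,24,-31,0,-0.035,0,24,-31,0,-0.035,0,24,-31,0,-0.035,0,24,-31,0,-0.035,0,24,-31,0,-0.035,0]' 20
```

```text
time: 1.15
tool_pos: [511.0, 171.1, 226.0]
tcp_rot: [-179.7, -0.2, 133.9]
ft_force: [0.8, 1.0, 1.2]
finger_gap: -0.2
```

```bash
python3 -m pendant '[20,-18,-25,0,0,18,-16,-25,0,0,10,-9,-25,0,0,5,-4,-25,0,0,2,-2,-20,0,0,0,0,0,0,0,0,0,0,0,0]'
python3 - <<'E'
from bench import sensors, viewer
import cv2,numpy as np
st=sensors.sense(); print(st["tool_pos"],st["tcp_rot"],st["ft_force"])
for n in("top","side","wrist"):
    s=viewer.snapshot(n); np.savez(f"{n}1.npz",**s)
    f=s["frame"]; cv2.imwrite(f"pics/{n}1.png",f if n=="wrist" else cv2.resize(f[120:270,220:420] ,None,fx=4,fy=4,interpolation=cv2.INTER_CUBIC))
E
```

```text
time: 1.73
tool_pos: [572.8, 109.1, 101.8]
tcp_rot: [-179.8, -0.0, 133.1]
ft_force: [-0.2, -0.4, 0.2]
finger_gap: -0.2
[572.7918592  109.06331485 101.84065744] [-1.79801491e+02 -2.04890051e-02  1.33062678e+02] [-0.21781672 -0.38243768  0.17016904]
```

View pics/wrist1.png

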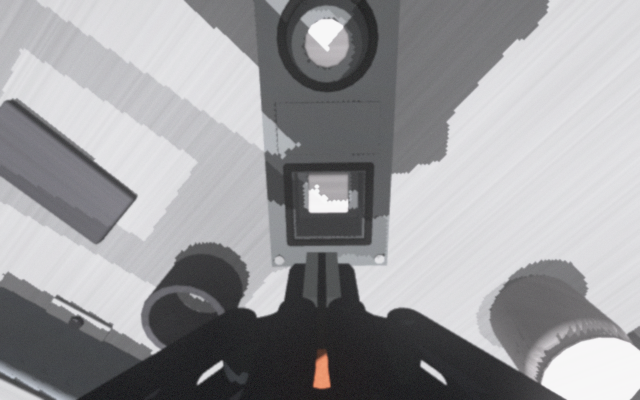

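View pics/side1.png

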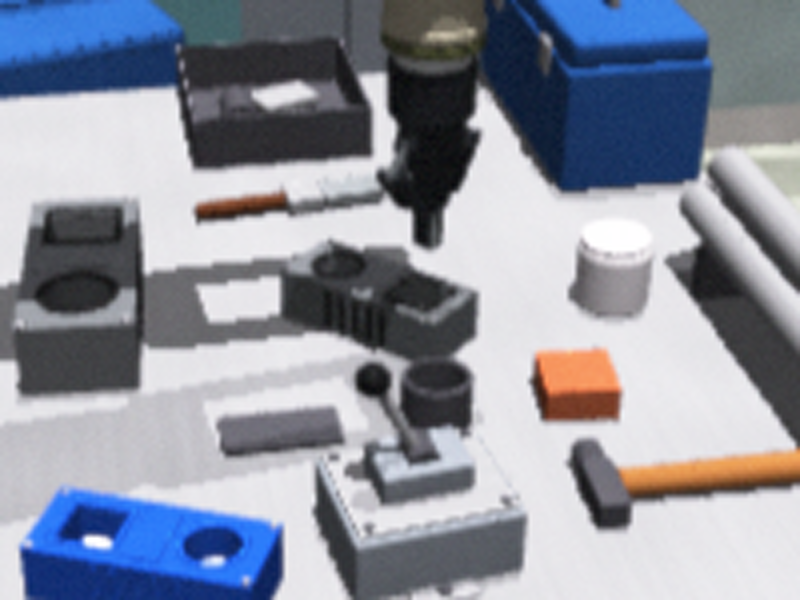

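Run:
```python
from h import *
s=load("wrist1.npz"); W=cloud(s); f=s["frame"]
a,b,c,d=140,260,270,390
R=W[a:b,c:d]; m=(R[...,2]>40)&(R[...,2]<56)&(np.hypot(R[...,0]-566,R[...,1]-121)<60)
m2=(R[...,2]>19)&(R[...,2]<32)
n,l,st,ce=cv2.connectedComponentsWithStats(m2.astype(np.uint8)); 
k=1+st[1:,4].argmax(); q=R[l==k]; print("key",st[k],q.mean(0),cv2.minAreaRect(q[:,:2].astype(np.float32)))
# well opening: non-rim region
h=((R[...,2]<38)&(np.hypot(R[...,0]-566,R[...,1]-121)<35))
# handset edges from wrist
Rw=W[:280,240:410]; mm=(Rw[...,2]>44)&(Rw[...,2]<52); print("rim pts",cv2.minAreaRect(Rw[mm][:,:2].astype(np.float32)))
print("z",np.median(Rw[mm][:,2]))
# fingers
F=W[240:400,270:380]; mf=(F[...,2]>90)&(F[...,2]<200)
p=F[mf]; T=np.radians(133.06); dx=p[:,:2]-[572.8,109.1]
ty=dx@np.array([np.sin(T),-np.cos(T)]); tx=dx@np.array([np.cos(T),np.sin(T)])
for z in range(95,200,8):
    w=(p[:,2]>=z)&(p[:,2]<z+8)
    if w.sum(): print(z,w.sum(),tx[w].min().round(1),tx[w].max().round(1),ty[w].min().round(1),ty[w].max().round(1))
```

```text
key [  36   32   43   42 1581] [567.41834255 121.13458078  27.47338943] ((569.1713256835938, 119.58982849121094), (27.154979705810547, 29.56614112854004), 47.92686462402344)
rim pts ((544.8152465820312, 144.61624145507812), (72.40428924560547, 149.1510009765625), 43.910179138183594)
z 50.17814025643442
103 99 5.9 11.3 -10.7 10.0
111 561 5.7 11.4 -13.3 13.8
119 684 5.3 11.7 -13.3 13.9
127 812 5.5 11.5 -13.3 13.9
135 1097 -11.3 11.7 -13.4 13.8
143 1072 -12.9 14.2 -17.1 19.4
151 2084 -13.1 13.8 -16.4 18.9
159 1119 -9.5 13.2 -14.7 15.5
167 1431 -0.3 18.1 -13.4 15.9
175 2518 6.6 18.4 -12.5 14.8
183 1522 10.2 18.2 -11.4 13.5
```

```bash
python3 -m pendant '[-6.3,12.1,-15,0.015,0,0,0,-15,0,0,0,0,0,0,0,0,0,0,0,0]'; python3 -c "
from bench import sensors;s=sensors.sense();print(s['tool_pos'],s['tcp_rot'])"
```

```text
time: 2.22
tool_pos: [572.0, 125.0, 82.2]
tcp_rot: [179.4, 0.5, 134.2]
ft_force: [-0.0, 0.4, 0.3]
finger_gap: -0.5
[572.00299067 124.97049519  82.20469266] [179.41779583   0.54301902 134.16415507]
```

```bash
python3 -m pendant '[0,0,0,0,0,0,0,0,0,0,0,0,0,0,0]'; python3 -c "
from bench import sensors;s=sensors.sense();print(s['tool_pos'],s['tcp_rot'],s['qd'])"
```

```text
time: 2.47
tool_pos: [574.3, 125.8, 86.9]
tcp_rot: [179.2, 0.7, 134.2]
ft_force: [-0.0, -0.1, -0.3]
finger_gap: -0.0
[574.26415365 125.7874148   86.91746105] [179.15416386   0.74168154 134.2122312 ] [ 0.01952333 -0.83169802 -0.83484016 -0.07236436  0.38001787  0.0192155 ]
```

```bash
python3 -c "
from bench import sensors,viewer
for i in range(6):
  s=sensors.sense();print(s['time'],s['tool_pos'].round(2),s['tcp_rot'].round(2),s['qd'].round(2),s['ft_force'].round(1)); viewer.snapshot('wrist')"
```

```text
2.4667 [574.26 125.79  86.92] [179.15   0.74 134.21] [ 0.02 -0.83 -0.83 -0.07  0.38  0.02] [-0.  -0.1 -0.3]
2.5167 [574.56 125.77  87.16] [179.13   0.76 134.21] [-0.01  0.22  0.2   0.01 -0.23  0.01] [ 0.7  0.2 -0.4]
2.5667 [574.34 125.69  86.77] [179.15   0.74 134.2 ] [-0.07  0.43  0.5  -0.14 -0.07 -0.07] [ 0.1 -0.4 -0.6]
2.6167 [574.07 125.62  86.36] [179.18   0.72 134.2 ] [-0.1   0.39  0.55  0.05 -0.05  0.05] [ 0.6 -0.6 -0.2]
2.6667 [573.78 125.56  85.96] [179.21   0.7  134.2 ] [ 0.02  0.3   0.36  0.07 -0.06  0.05] [-0.5 -0.3  0.6]
2.7167 [573.56 125.53  85.68] [179.23   0.68 134.2 ] [ 0.02  0.31  0.22  0.07 -0.09 -0.04] [-0.9 -0.2 -0.8]
```

```bash
python3 -m pendant '[-3,-2,-5,0,0,-2,-1,-5,0,0,-1,-1,-5,0,0,0,0,-5,0,0]'; python3 -c "
from bench import sensors,viewer
for i in range(3):
  s=sensors.sense();print(s['time'],s['tool_pos'].round(2),s['tcp_rot'].round(2),s['ft_force'].round(1)); viewer.snapshot('wrist')"
```

```text
time: 3.1
tool_pos: [567.2, 121.0, 64.4]
tcp_rot: [179.2, 0.7, 134.2]
ft_force: [-0.1, -0.0, 0.4]
finger_gap: -0.1
3.1 [567.2  120.99  64.39] [179.21   0.71 134.19] [-0.1 -0.   0.4]
3.15 [566.41 120.94  63.03] [179.29   0.64 134.19] [-0.7 -0.4 -1.5]
3.2 [566.45 121.05  63.49] [179.29   0.63 134.19] [ 0.1 -0.2  0.3]
```

```bash
python3 -m pendant '[0,0,-5,0,0,0,0,-5,0,0,0,0,-5,0,0]'; python3 -c "
from bench import sensors,viewer
import cv2
for i in range(3):
  s=sensors.sense();print(s['time'],s['tool_pos'].round(2),s['tcp_rot'].round(2),s['ft_force'].round(1)); f=viewer.snapshot('wrist')['frame']
cv2.imwrite('pics/w2.png',f)"
```

```text
time: 3.5
tool_pos: [568.5, 121.4, 49.8]
tcp_rot: [179.1, 0.8, 134.2]
ft_force: [-0.4, -0.2, -0.0]
finger_gap: -0.3
3.5 [568.48 121.42  49.81] [179.11   0.77 134.19] [-0.4 -0.2 -0. ]
3.55 [567.57 121.27  48.4 ] [179.2    0.71 134.19] [-1.3 -0.6 -1.1]
3.6 [567.32 121.26  48.67] [179.23   0.68 134.19] [1.  0.3 0.3]
```

View pics/w2.png

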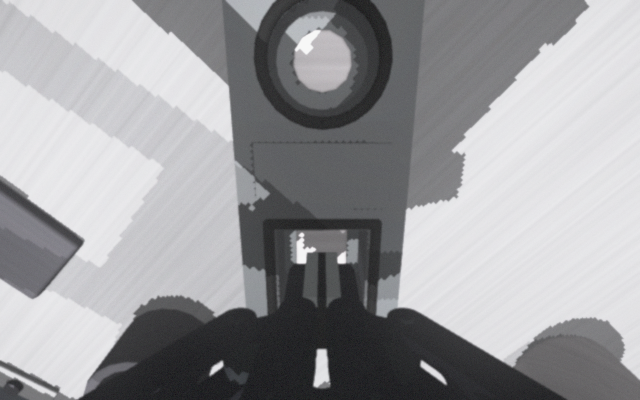

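The wrist view shows the shut fingers (columns 290–358) centred between the square well's sides (268–378), just at the rim, so I carry on down.

```bash
python3 -m pendant '[-1,0,-5,0,0,-0.5,0,-5,0,0,-0.5,0,-4,0,0]'; python3 -c "
from bench import sensors,viewer
for i in range(3):
  s=sensors.sense();print(s['time'],s['tool_pos'].round(2),s['tcp_rot'].round(2),s['ft_force'].round(1)); f=viewer.snapshot('wrist')"
```

```text
time: 3.9
tool_pos: [566.8, 121.5, 35.7]
tcp_rot: [179.1, 0.8, 134.2]
ft_force: [0.6, 0.9, -0.8]
finger_gap: 0.0
3.9 [566.83 121.49  35.69] [179.07   0.8  134.19] [ 0.6  0.9 -0.8]
3.95 [565.96 121.41  34.6 ] [179.15   0.74 134.2 ] [ 0.4  0.1 -1.1]
4.0 [565.86 121.39  34.86] [179.17   0.73 134.19] [-1.1  0.4 -0.6]
```

Next I press: the key top is at 26 and its bottom at 21, so I go down gently.

```bash
python3 -m pendant '[0,0,-5,0,0,0,0,-4,0,0,0,0,-3,0,0]'; python3 -c "
from bench import sensors,viewer
for i in range(3):
  s=sensors.sense();print(s['time'],s['tool_pos'].round(2),s['tcp_rot'].round(2),s['ft_force'].round(1)); f=viewer.snapshot('wrist')"
```

```text
time: 4.3
tool_pos: [567.3, 121.6, 23.9]
tcp_rot: [179.0, 0.8, 134.2]
ft_force: [-0.6, -0.9, 3.5]
finger_gap: -0.3
4.3 [567.35 121.59  23.87] [179.03   0.83 134.2 ] [-0.6 -0.9  3.5]
4.35 [567.15 121.52  23.32] [179.05   0.82 134.19] [1.9 0.1 2.3]
4.4 [567.31 121.56  23.79] [179.04   0.83 134.19] [0.  0.9 2.3]
```

```bash
python3 -m pendant '[0,0,-3,0,0,0,0,-2,0,0,0,0,-2,0,0]'; python3 -c "
from bench import sensors,viewer
for i in range(3):
  s=sensors.sense();print(s['time'],s['tool_pos'].round(2),s['tcp_rot'].round(2),s['ft_force'].round(1)); f=viewer.snapshot('wrist')"
```

```text
time: 4.7
tool_pos: [567.9, 121.7, 20.6]
tcp_rot: [179.0, 0.8, 134.2]
ft_force: [-16.3, -2.9, 32.5]
finger_gap: 0.0
4.7 [567.86 121.7   20.58] [179.04   0.83 134.21] [-16.3  -2.9  32.5]
4.75 [567.88 121.68  20.79] [179.05   0.83 134.21] [-13.8  -2.3  22.1]
4.8 [567.84 121.68  20.75] [179.04   0.83 134.21] [-11.4  -1.2  23.3]
```

Bottomed out: z is 20.8 (21 expected) and the force is 23 N. I hold the target there for over a second.

```bash
python3 -c "
from bench import sensors,viewer
for i in range(24):
  f=viewer.snapshot('wrist'); s=sensors.sense()
  if i%4==3: print(s['time'],s['tool_pos'].round(2),s['ft_force'].round(1))"
```

```text
5.05 [567.84 121.67  20.75] [-12.1  -2.2  22.7]
5.25 [567.83 121.7   20.75] [-11.7  -1.8  22.9]
5.45 [567.83 121.7   20.75] [-11.7  -2.3  21.4]
5.65 [567.85 121.71  20.78] [-12.7  -1.8  22.4]
5.85 [567.85 121.67  20.77] [-11.9  -1.8  21.5]
6.05 [567.86 121.69  20.78] [-12.6  -2.7  22.7]
```

```bash
python3 -m pendant '[0,0,4,0,0,0,0,6,0,0,0,0,8,0,0,0,0,10,0,0,0,0,12,0,0]'; python3 -c "
from bench import sensors,viewer
for i in range(2):
  s=sensors.sense();print(s['time'],s['tool_pos'].round(2),s['tcp_rot'].round(2),s['ft_force'].round(1)); f=viewer.snapshot('wrist')"
```

```text
time: 6.47
tool_pos: [565.8, 121.4, 61.1]
tcp_rot: [179.2, 0.7, 134.2]
ft_force: [-0.0, -0.5, -0.1]
finger_gap: 0.0
6.4667 [565.82 121.4   61.06] [179.23   0.7  134.21] [-0.  -0.5 -0.1]
6.5167 [567.8  121.66  64.42] [179.03   0.85 134.21] [ 2.8 -0.2  2.1]
```

```bash
python3 -m pendant '[0,0,25,0,0,0,0,30,0,0,0,0,30,0,0,0,0,30,0,0,-5,-10,20,-0.05,0,-8,-18,10,-0.08,0,-8,-18,0,-0.08,0]'
python3 - <<'E'
from bench import sensors, viewer
from h import *
s=sensors.sense();print(s['tool_pos'].round(2),s['tcp_rot'].round(2))
s=viewer.snapshot("top"); np.savez("top3.npz",**s); cv2.imwrite("pics/top3.png",s["frame"])
E
```

```text
time: 7.15
tool_pos: [544.3, 76.9, 213.8]
tcp_rot: [179.0, 0.7, 122.1]
ft_force: [0.0, -0.1, 0.3]
finger_gap: -0.1
[544.29  76.92 213.82] [179.     0.69 122.13]
```

View pics/top3.png

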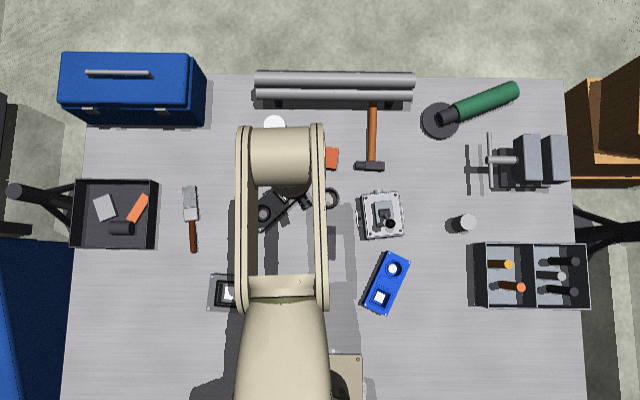

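The arm hides the handset in this view (about 280,200); I'll recheck it later. On to the lever.

```bash
python3 -m pendant '[-12,-25,1,-0.045,0,-12,-25,1,-0.045,0,-12,-25,0,-0.045,0,-12,-25,0,-0.045,0,-12,-25,0,-0.045,0,-12,-25,0,-0.045,0,-12,-25,0,-0.045,0,-12,-23,0,-0.045,0,-8,-15,0,-0.035,0,-4,-8,0,-0.02,0]'
python3 - <<'E'
from bench import sensors, viewer
from h import *
for i in range(4):
  s=viewer.snapshot("top")
st=sensors.sense();print(st['tool_pos'].round(2),st['tcp_rot'].round(2))
np.savez("top4.npz",**s); cv2.imwrite("pics/top4.png",s["frame"])
s=viewer.snapshot("side"); np.savez("side4.npz",**s); cv2.imwrite("pics/side4.png",cv2.resize(s["frame"][120:270,220:420] ,None,fx=4,fy=4,interpolation=cv2.INTER_CUBIC))
E
```

```text
time: 8.03
tool_pos: [429.1, -154.7, 214.1]
tcp_rot: [179.0, 0.8, 97.0]
ft_force: [-0.1, 0.7, -0.1]
finger_gap: -0.2
[ 430.34 -152.68  214.26] [178.95   0.76  97.25]
```

View pics/top4.png

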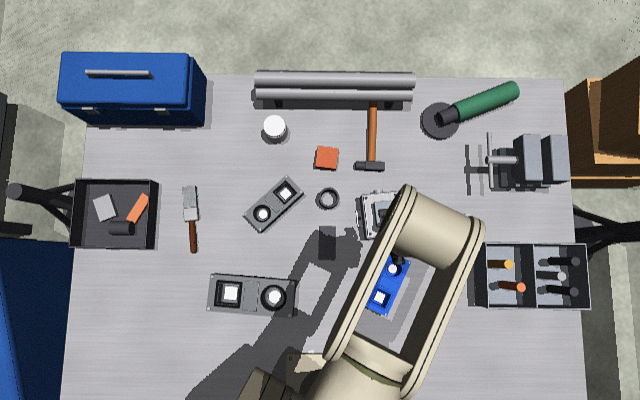

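View pics/side4.png

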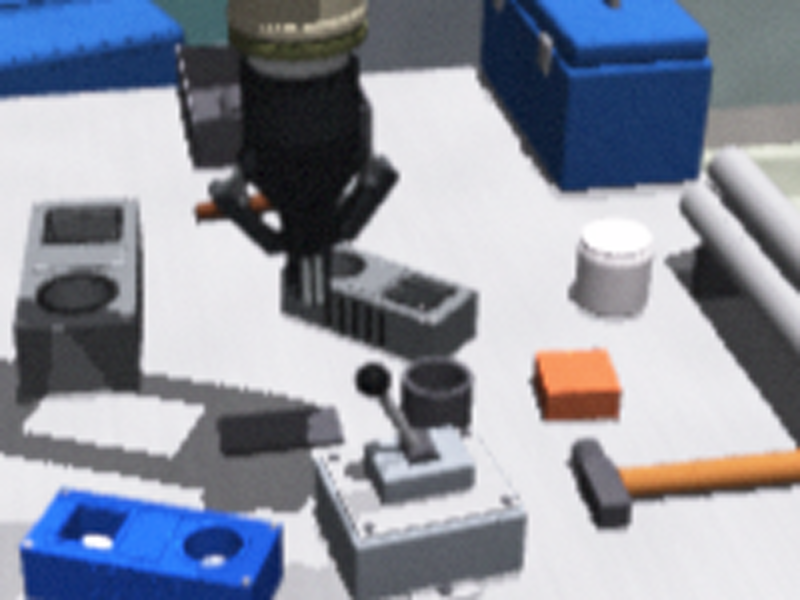

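The top view shows the handset unmoved at (273,204). In the side crop the ball at (372,380), which is full-frame (313,215), matches the predicted position. I descend behind the ball.

```bash
python3 -m pendant '[-5,-8,-10,-0.01,0,-3,-6,-20,0,0,-2,-3,-20,0,0,0,0,-15,0,0,0,0,-8,0,0]'
python3 - <<'E'
from bench import sensors, viewer
for i in range(3):
  s=viewer.snapshot("top")
  st=sensors.sense();print(st['time'],st['tool_pos'].round(2),st['tcp_rot'].round(2),st['ft_force'].round(1))
E
```

```text
time: 8.7
tool_pos: [422.9, -167.9, 139.1]
tcp_rot: [178.7, 0.9, 97.2]
ft_force: [-0.3, 0.4, -0.8]
finger_gap: 0.2
8.75 [ 422.02 -167.42  137.7 ] [178.79   0.83  97.23] [-1.3  1.2 -1.5]
8.8 [ 422.4  -167.59  139.24] [178.75   0.86  97.22] [ 0.3  0.1 -0.1]
8.85 [ 423.28 -168.06  140.88] [178.65   0.93  97.21] [-0.4  0.3  0.5]
```

```bash
python3 -m pendant '[7,-2,-3,0,0,7,-1,-1,0,0,7,0,0,0,0,7,0.8,0,0,0,7,0.8,0,0,0,7,0.8,0,0,0,7,0.8,0,0,0]'
python3 - <<'E'
from bench import sensors, viewer
import cv2
for i in range(2):
  s=viewer.snapshot("side")
  st=sensors.sense();print(st['time'],st['tool_pos'].round(2),st['tcp_rot'].round(2),st['ft_force'].round(1))
cv2.imwrite("pics/side5.png",cv2.resize(s["frame"][120:270,220:420] ,None,fx=4,fy=4,interpolation=cv2.INTER_CUBIC))
E
```

```text
time: 9.43
tool_pos: [478.8, -168.6, 142.7]
tcp_rot: [178.3, 1.2, 97.3]
ft_force: [-1.0, -0.2, -0.1]
finger_gap: -0.1
9.4833 [ 479.91 -168.48  142.9 ] [178.24   1.21  97.29] [-0.4  1.5 -0.3]
9.5333 [ 479.08 -168.46  142.59] [178.29   1.19  97.32] [ 0.2  0.5 -0.3]
```

View pics/side5.png

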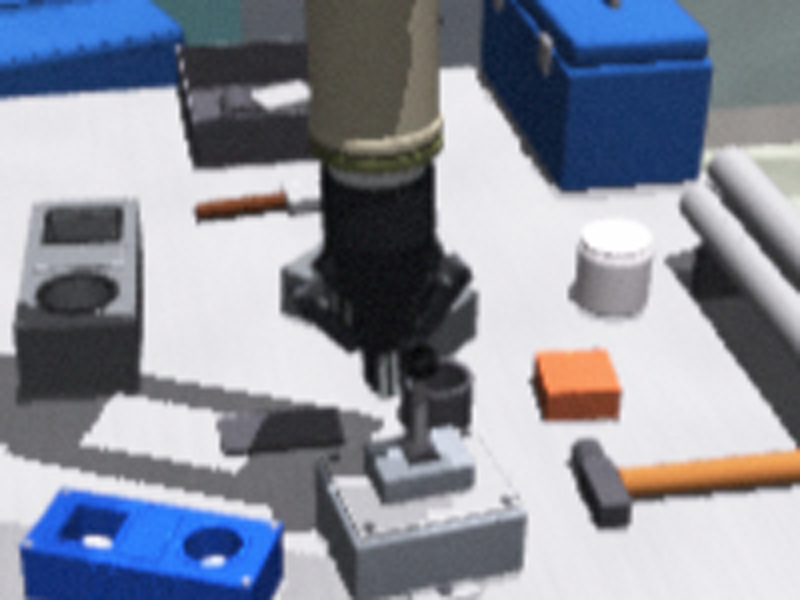

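The lever is now upright, with the ball at crop (422,362) against the fingers. I continue.

```bash
python3 -m pendant '[6,1,-2,0,0,6,1,-2,0,0,6,1,-2,0,0,5,1,-1,0,0,5,0.5,-1,0,0]'
python3 - <<'E'
from bench import sensors, viewer
import cv2
for i in range(3):
  s=viewer.snapshot("side")
  st=sensors.sense();print(st['time'],st['tool_pos'].round(2),st['tcp_rot'].round(2),st['ft_force'].round(1))
cv2.imwrite("pics/side6.png",cv2.resize(s["frame"][120:270,220:420] ,None,fx=4,fy=4,interpolation=cv2.INTER_CUBIC))
E
```

```text
time: 9.95
tool_pos: [508.7, -163.4, 133.3]
tcp_rot: [178.4, 1.2, 97.3]
ft_force: [-1.2, 0.0, 1.7]
finger_gap: -0.2
10.0 [ 509.37 -163.3   133.19] [178.33   1.17  97.32] [-1.5  0.7  0.2]
10.05 [ 508.87 -163.35  133.25] [178.35   1.17  97.33] [-0.  -0.7  0.4]
10.1 [ 508.55 -163.45  133.41] [178.36   1.17  97.33] [-0.8 -1.3 -0.4]
```

View pics/side6.png

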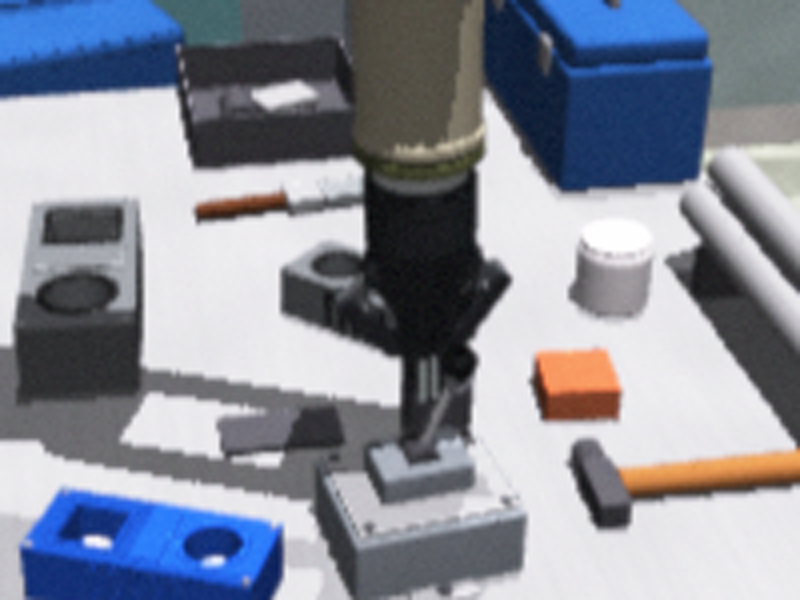

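```bash
python3 -m pendant '[4,0.5,0,0,0,3,0.5,0,0,0,3,0.5,0,0,0]'
python3 - <<'E'
from bench import sensors, viewer
for i in range(3):
  s=viewer.snapshot("side")
  st=sensors.sense();print(st['time'],st['tool_pos'].round(2),st['tcp_rot'].round(2),st['ft_force'].round(1))
E
```

```text
time: 10.35
tool_pos: [518.0, -161.9, 132.9]
tcp_rot: [178.5, 1.1, 97.3]
ft_force: [-1.1, -0.9, -0.9]
finger_gap: 0.2
10.4 [ 518.54 -161.85  132.96] [178.43   1.14  97.31] [-1.  -0.  -0.4]
10.45 [ 518.42 -161.83  133.01] [178.42   1.14  97.32] [ 0.4 -0.2 -0.4]
10.5 [ 518.36 -161.9   133.12] [178.41   1.15  97.32] [-0.3  0.3 -0.4]
```

```bash
python3 -m pendant '[2,0.3,0,0,0,2,0.3,0,0,0,2,0.3,0,0,0]'
python3 - <<'E'
from bench import sensors, viewer
import cv2
for i in range(2):
  s=viewer.snapshot("side")
  st=sensors.sense();print(st['time'],st['tool_pos'].round(2),st['tcp_rot'].round(2),st['ft_force'].round(1))
cv2.imwrite("pics/side7.png",cv2.resize(s["frame"][180:255,270:370] ,None,fx=8,fy=8,interpolation=cv2.INTER_CUBIC))
E
```

```text
time: 10.75
tool_pos: [519.4, -161.8, 132.8]
tcp_rot: [179.1, 1.1, 97.3]
ft_force: [-16.0, 0.4, 10.2]
finger_gap: 0.2
10.8 [ 519.39 -161.82  132.79] [179.08   1.1   97.29] [-14.5  -1.    9.4]
10.85 [ 519.41 -161.82  132.83] [179.06   1.1   97.29] [-15.7  -0.2   9.9]
```

View pics/side7.png

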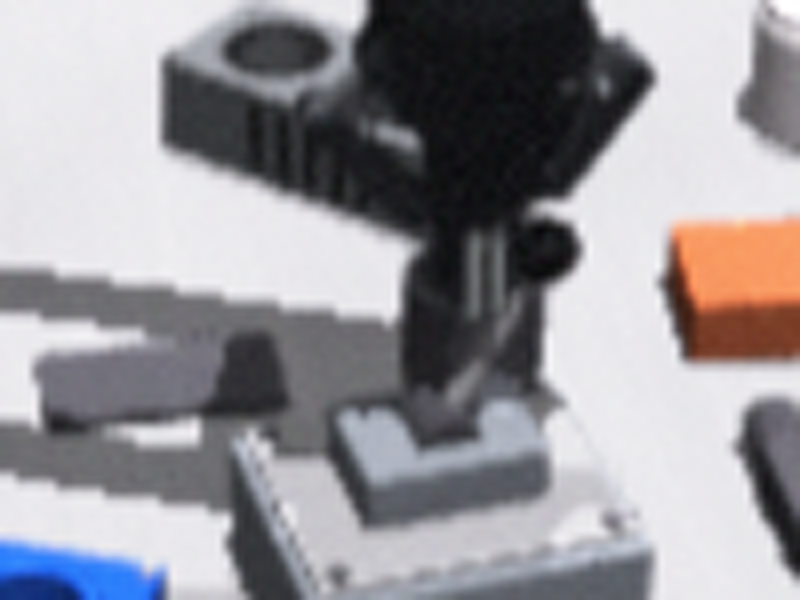

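A hard stop at 15 N, with the lever leaning over (ball at crop 548,248). I back off and clear.

```bash
python3 -m pendant '[-6,-0.7,0,0,0,-12,-1.4,0,0,0,-18,-2,0,0,0,-20,-2,0,0,0,-20,-2,10,0,0,-10,0,20,0,0,0,10,30,0,0,0,20,30,0,0,0,25,20,0,0,0,25,0,0,0,0,25,0,0,0,0,20,0,0,0]'
python3 - <<'E'
from bench import sensors, viewer
from h import *
import cv2
for i in range(6): s=viewer.snapshot("side")
cv2.imwrite("pics/side8.png",cv2.resize(s["frame"][120:270,220:420] ,None,fx=4,fy=4,interpolation=cv2.INTER_CUBIC))
s=viewer.snapshot("top");cv2.imwrite("pics/top8.png",s["frame"]); np.savez("top8.npz",**s)
st=sensors.sense();print(st['time'],st['tool_pos'].round(2),st['ft_force'].round(1))
E
```

```text
time: 11.85
tool_pos: [427.5, -43.9, 249.7]
tcp_rot: [178.6, 1.2, 96.8]
ft_force: [0.1, 0.5, -0.5]
finger_gap: -0.0
12.2 [426.81 -45.87 247.83] [ 0.1 -0.3 -1.1]
```

View pics/side8.png

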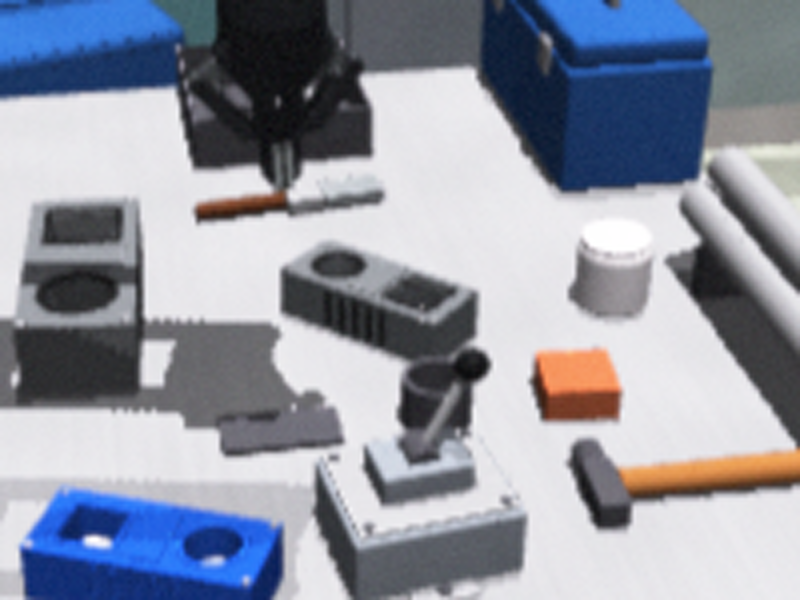

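View pics/top8.png

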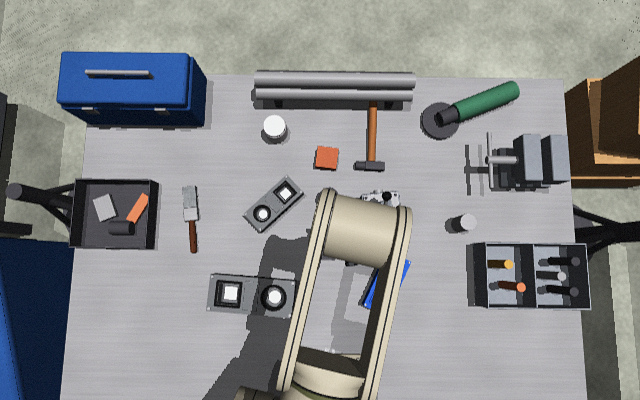

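Run:
```python
from h import *
t=load("side4.npz")
a6=np.radians(6.5)
for L in(0.0,0.1,.8,.88,.95,1.0):
    x=80*np.sin(L-.5); print(L,np.round(proj(t,(504.6+x*np.cos(a6),-162.3+x*np.sin(a6),82+80*np.cos(L-.5))),1))
from bench import viewer
s=viewer.snapshot("side"); g=s["frame"].max(2)
for nm,im in(("start",load("side0.npz")["frame"]),("now",s["frame"])):
    c0=(300,205) if nm=="start" else (326,201)
    r=im[c0[1]:c0[1]+20,c0[0]:c0[0]+22].max(2)<28; n,l,st,ce=cv2.connectedComponentsWithStats(r.astype(np.uint8)); k=1+st[1:,4].argmax();print(nm,st[k],ce[k]+c0)
for n in("top0.npz","top8.npz"):
    s=load(n); W=cloud(s); R=W[170:240,240:308]; m=(R[...,2]>40)&(R[...,2]<56); print(cv2.minAreaRect(R[m][:,:2].astype(np.float32)))
    for u,v in((286,193),(262,214)): print(np.median(W[v-2:v+3,u-2:u+3,2]))
```

```text
0.0 [311.2 214.9]
0.1 [313.7 213.5]
0.8 [332.3 209.5]
0.88 [334.3 209.8]
0.95 [335.9 210.2]
1.0 [337.1 210.5]
start [10  9  6  4 14] [312.21428571 216.07142857]
now [ 8 10  7  4 18] [336.44444444 212.38888889]
((535.0366821289062, 153.42349243164062), (73.17396545410156, 169.99407958984375), 44.09720230102539)
24.963985723147673
25.153664074091047
((535.2481079101562, 153.22982788085938), (72.99384307861328, 169.99449157714844), 43.72910690307617)
24.53001439037753
25.09765462755106
```

The ball's column is 336–338 (337 predicted at the stop), the handset moved by less than 0.5 mm, and both keys are up. I hand in.

```bash
python3 -c "
from bench import job; print(job.hand_in())"
```

```text
the job is handed in; nothing more can be done
None
```

I pressed the square key on the small grey handset right down, let it up, pushed the lever over to its other stop, backed off clear and handed the job in. No verdict is reported.

**Key press:** The shut fingertips went into the square well until they stopped hard at z = 20.8 mm (21 expected) under about 22 N. I held them there for about 1.3 s and then lifted straight out.

**Lever:** I pushed the ball with the shut fingers until they met a stop at about 15 N. This came about 6 mm further on than I had worked out. Afterwards the side view put the ball at column 336–338 (337 predicted at the full stop), about 0.97–1.0 rad.

**Last checks:**
- **Handset:** it moved less than 0.5 mm, measured before and after.
- **Keys:** the tops read about 25 mm high, so both are up.
- **Bystanders:** those I could see look unmoved by eye; I did not measure them.
- **Robot:** it stands clear at z ≈ 248 mm and reads no contact force.

**Disagreements:** During the press there was a sideways load of about 12 N, but the handset did not slide. The arm drifted a few millimetres between moves and the tool tilted about 1–2°; I corrected the position drift as I went but not the tilt.

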